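# Mount the wire reel on the centring cone

## Robot

A 6-joint arm with a two-finger parallel gripper is mounted at the origin on the work surface. World frame = base frame: x ahead of the robot, y to its left, z up, the work surface at z = 0. Lengths are in m, angles in rad, forces in N, time in s.
With the tool pointing down it reaches from about 0.35 to 0.725 m from the base axis. Payload 6 kg.
Tool frame: the origin (TCP) lies midway between the tips of the shut fingers; the grasp point (between the pads) lies 19 mm behind it (robot.grip_depth is the distance from the TCP to the grasp point, in m); z points along the fingers, y is the line along which they close (so a half turn about z gives the same grasp; the last joint's range is limited). The gripper opens to 85 mm and grips with 20 to 120 N. Pads are 22 mm wide; open, the fingers measure 114 mm over their backs; the gripper's body (76 mm by 85 mm) begins 54 mm behind the grasp point. The pads swing forward as they close: fully open they stand 13 mm farther back than shut.
Start: joints at [1.451, 0.04, 0.085, 0, -1.615, -0.334], TCP at [0.263, 0.539, 0.231] pointing down, gripper open.
Joint ranges: [-2.56, 2.56], [-1.29, 2.01], [-1.08, 1.49], [-3.29, 1.98], [-2.81, -0.18], [-2.99, 2.99]. Speed limits (rad/s): [2.57, 2.57, 3.01, 3.14, 3.14, 3.14].

## Interface

Orientations are given as a unit quaternion [w, x, y, z].
In Python, from plant import telemetry, imaging, job, robot gives the robot as it stands.
- The arm moves only by the tool drive_tool, never from a script. Its argument "increments" is a list of rows, each a list of 7 numbers: the finger opening in mm, from 0 to 85.4, then the shift along the tool's x, y, z in mm, then the turn, a rotation vector about the tool's x, y, z in rad. A call has 1 to 12 rows; each row is the pose to reach, as a shift and turn from the pose commanded when the call began, along the tool's axes at that moment; what a row does not reach only later rows make up. A row lasts 1/12 s, in which the tool goes at most 41.7 mm and 7.16 degrees, less where a joint would pass 70% of its speed; a pose out of reach is approached as far as the arm can. A call with a gripper value outside its range is refused whole. The fingers move at their own pace and stop on an object; "grip_force" is the grip in N (left out, the last holds). Time passes only in rows, so rows that repeat a pose let the fingers close. It gives the time, the measured TCP pose, the force, the opening and the grip force at its end, in the units of the state.
- telemetry.state(): the state, without advancing time (a new reading comes with each control period).
- imaging.snapshot(name): name is "side" or "top"; returns a dict with "image" (420x560x3 uint8, blue, green, red), "vfov" (degrees; the focal length in pixels is half the picture's height over the tangent of half this angle, whatever the lens; pixels are square), "cx", "cy" (the principal point, pixels), "k1" (the pictures are not rectified: a ray, as slopes to the right and down, at radius r is drawn at 1 + k1 r^2 times it, then the intrinsics apply), "xyz" and "orientation" of the camera in the world. Camera axes: x right, y down, z forward; pixel columns grow to the right and rows downward; lengths in m; the calibration is good to about 2 mm. A picture is of the moment at which its call begins. There is no depth.
- job.close_job(): hands the job in; it is judged then, once.
The state is a dict: "t": time; "joint_positions": joint angles; "qd": joint speeds; "tau": joint torques, N m; "ee_pos": TCP position; "ee_rot": TCP orientation; "ft_force": force on the tool from outside, world axes, zero at the start; "wrist_torque": the same for the moment, N m; "gripper_width": opening from 0.0 (shut) to 1.0 (fully open); "finger_force": force on a finger pad.
Only numpy, scipy, OpenCV 4.12 (cv2) and the standard library are available. Lean on these libraries where they do the work, as an engineer would, in place of code of your own. Each camera call takes 0.05 s, during which the arm holds its last target. There are 200 camera calls.

## Task

Mount the blue wire reel in the reel holder: slide it along the mat, without lifting or tipping it, until it stands under the raised brass cone, then press the red knob down so that the cone nests in the reel's tapered bore, fully home with its collar flush on the reel. Leave the yellow reel, the cutters, the flux bottle, the round board and the screwdriver where they are.

Things in the scene. Friction and masses are not known exactly. Their poses are not given: they have to be found in the camera images.
- reel_blue: Loose wire reel, blue flanges, copper wire, standing flat on the mat: a drum 150 mm in diameter, 60 mm tall, 0.48 to 0.72 kg, friction with the mat about 0.6. Origin: centre of its underside, z along its axis; its yaw means nothing.
- reel_blue_mouth (a point): Centre of the bore's mouth in the blue reel's upper face, 60 mm above its underside. The white tapered bore is coaxial, 49 mm in diameter at the mouth, narrowing to 22 mm at 38 mm depth, where it is closed.
- reel_yellow: A second loose reel of the same shape and size with yellow flanges and red wire; to be left alone. It and the blue reel may stand on either side.
- holder: Reel holder, fixed on the mat. Origin: on the mat's top, straight below the cone's axis; a reel centred here is coaxial with the cone. x points to the holder's column, z up; the reel is pushed in from the open -x side. Grey foot: x 81 to 181 mm, 140 mm wide, 20 mm high; column centred at x 145 mm, 30 by 40 mm, 190 mm high.
- holder_stops (a point): Point midway between two black stops of the holder, at the origin's height, x 66 mm in the holder's frame. The stops (30 mm wide and high) stand 35 degrees either side of +x, faces towards the holder's origin and 76 mm from it: a reel pushed towards +x against both is coaxial with the cone within about 2 mm.
- holder_arm (a point): Point on the cone's axis at the underside of the holder's arm, 168 mm above the mat. The arm is 36 to 40 mm wide, 20 mm thick, and runs from 20 mm before the axis back to the column. The raised cone hangs below it: keep the gripper's body 30 mm from the cone's axis while pushing the reel home.
- cone (a joint): Vertical slide of the brass cone with its spindle and red knob, in m: 0 fully raised, grows downward, stop at 0.092; starts at 0 to 0.012, reads 0.080 with the collar flush on a reel. It stays where it is left (friction 6 N, mass 0.3 kg): about 3 N moves it down; pressing home with up to 25 N is harmless.
- cone_collar (a point): Centre of the underside of the cone's collar (54 mm diameter, 8 mm thick), on the cone's axis. The brass cone hangs below it: 46 mm diameter at the collar, tapering to 20 mm at the tip 36 mm lower. Raised 140 mm, flush on a reel 60 mm above the mat. Polished (friction 0.25): a few mm off-centre it draws the reel in.
- cone_knob (a point): Centre of the flat top of the red knob (48 mm diameter, 22 mm thick) at the upper end of the spindle, 160 mm above the collar's underside and clear above the arm: the place to press down.
- cutters: Flush cutters with blue handles, loose, 160 mm long, 80 mm wide, 16 mm high, lying on the mat; origin at the pivot end of the handles, jaws to its x. Leave alone.
- flux: White flux bottle with a red cap, loose, 44 mm diameter, 95 mm tall; origin at the centre of its underside. Leave alone.
- board: Round red circuit board, loose, 90 mm diameter, about 10 mm high, lying on the mat; origin at the centre of its underside. Leave alone.
- screwdriver: Orange-handled screwdriver, 180 mm long, loose, lying on the table to the robot's left beyond the mat; origin at its middle. Leave alone.
- mat: Green cutting mat with yellow grid, 600 mm by 920 mm, 2 mm thick, fixed; origin at the centre of its underside on the table. Both reels and the holder stand on it.

How it is judged:
By the outcome, as a careful person would: the job done as asked, in the order asked, and still so for the second after the job is handed in, with the robot touching nothing.
It also fails if it takes over 64 s, if anything falls off the work surface, if the arm or the gripper's body presses on something with over 40 N, if the wrist force passes 120 N, or if a joint passes its speed limit or range.

## Working session

There is one attempt and no reset: what is moved stays moved. The work goes in short steps, Python scripts to look and compute and a tool call to move; the robot and the scene stay as the last step left them, time stands still between calls to the robot, and variables do not carry over. Pictures are saved under pics/ and viewed, at most 10 in all, crops included, and the job is handed in when it is done.

Besides the shell and the picture viewer there is one more tool, called as name(argument=value, ...) on one line, values as JSON. drive_tool: Moves the arm, as the interface text tells. Its arguments: {"type":"object","properties":{"increments":{"type":"array","items":{"type":"array","items":{"type":"number"}}},"grip_force":{"type":"number"}},"required":["increments"]}

```bash
mkdir -p pics; ls; cat > h.py <<'E'
import numpy as np, cv2
from scipy.spatial.transform import Rotation as R
from plant import telemetry, imaging, job, robot
def snap(n,name=None):
    s=imaging.snapshot(n)
    if name: cv2.imwrite('pics/'+name+'.png',s['image'])
    return s
def intr(s):
    f=210/np.tan(np.radians(s['vfov'])/2)
    q=s['orientation']; return f,R.from_quat([q[1],q[2],q[3],q[0]]).as_matrix()
def ray(s,u,v):
    f,M=intr(s)
    K=np.array([[f,0,s['cx']],[0,f,s['cy']],[0,0,1.]])
    p=cv2.undistortPointsIter(np.array([[[u,v]]],float),K,np.array([s['k1'],0,0,0.]),None,None,(3,50,1e-10))[0,0]
    return M@np.array([p[0],p[1],1.])
def onz(s,u,v,z):
    d=ray(s,u,v); c=np.array(s['xyz']); return c+d*(z-c[2])/d[2]
E
python3 - <<'E'
from h import *
for n in('top','side'):
    s=snap(n,n+'0'); print(n,{k:s[k] for k in s if k!='image'})
print(telemetry.state())
E
```

```text
pics
top {'vfov': 46.25038371569422, 'cx': 271.9375796482472, 'cy': 207.85623900983035, 'k1': -0.002531716122437814, 'xyz': array([0.41585423, 0.09981507, 1.46027818]), 'orientation': array([-0.03251382,  0.70837519, -0.70348102,  0.04755937])}
side {'vfov': 43.90176543912606, 'cx': 284.32690215517084, 'cy': 221.02455040315812, 'k1': -0.20219860000572284, 'xyz': array([-0.08974592,  0.96144343,  1.03532366]), 'orientation': array([ 0.13919827, -0.27977461,  0.85279905, -0.41843015])}
{'t': 0.1, 'joint_positions': array([ 1.45070139e+00,  4.07655331e-02,  8.39342307e-02, -4.08159446e-04,
       -1.61548483e+00, -3.33697460e-01]), 'qd': array([ 0.00071366, -0.00141335,  0.00117203, -0.0004549 , -0.00097746,
       -0.00114954]), 'tau': array([-5.04100142e-03, -3.69348514e+01,  3.48280764e+01,  6.95146635e+00,
       -4.58965995e-03,  2.75705879e-06]), 'ee_pos': array([0.26283382, 0.53905379, 0.23038389]), 'ee_rot': array([ 7.77306462e-04,  9.74371015e-01, -2.24945562e-01, -1.21716789e-04]), 'ft_force': array([-0.11317216, -0.88393059, -0.62560913]), 'wrist_torque': array([-0.07364468, -0.02321163, -0.0298012 ]), 'finger_force': 0.0, 'gripper_width': 1.0041937192601493}
```

View pics/top0.png

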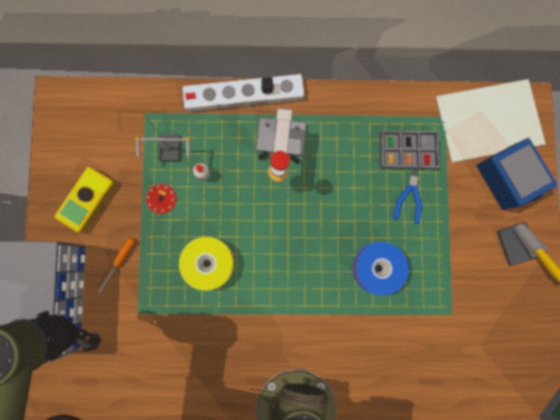

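View pics/side0.png

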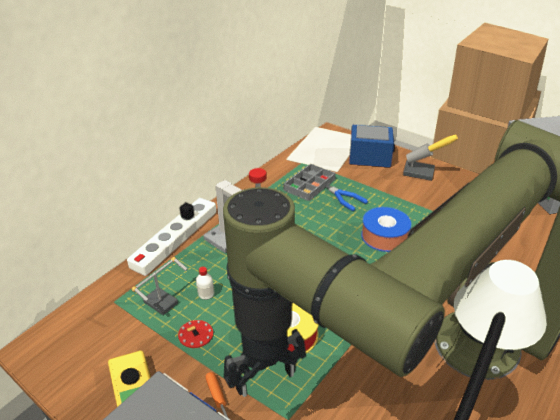

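The top view shows the blue reel at about (381,268), the yellow reel at (206,263), the knob at (280,160), the holder foot at (281,136), the cutters at (410,200), the flux at (200,171) and the board at (161,198). In the side view the arm hides the holder's lower part. Next I'll measure the reel and holder.

```bash
python3 - <<'E'
from h import *
s=snap('top'); im=s['image']; hsv=cv2.cvtColor(im,cv2.COLOR_BGR2HSV)
def blob(mask,box):
    m=np.zeros_like(mask); x0,y0,x1,y1=box; m[y0:y1,x0:x1]=mask[y0:y1,x0:x1]
    c=max(cv2.findContours(m,cv2.RETR_EXTERNAL,cv2.CHAIN_APPROX_NONE)[0],key=cv2.contourArea); return c
blue=cv2.inRange(hsv,(100,130,60),(125,255,255))
c=blob(blue,(340,230,430,310)); e=cv2.fitEllipse(c); print('blue',e,onz(s,*e[0],.062))
p=np.array([onz(s,*q[0],.062)[:2] for q in c]); d=np.linalg.norm(p-p.mean(0),axis=1); print('r',d.mean(),d.std())
red=cv2.inRange(hsv,(0,150,80),(6,255,255))|cv2.inRange(hsv,(174,150,80),(180,255,255))
c=blob(red,(260,140,300,175)); e=cv2.fitEllipse(c); print('knob',e,[onz(s,*e[0],z) for z in(.290,.302)])
yel=cv2.inRange(hsv,(22,150,120),(34,255,255))
c=blob(yel,(170,230,245,300)); e=cv2.fitEllipse(c); print('yel',e,onz(s,*e[0],.062))
cv2.imwrite('pics/hold.png',cv2.resize(im[95:195,230:340],None,fx=7,fy=6,interpolation=cv2.INTER_CUBIC)[:600])
t=snap('side'); im=t['image'];hsv=cv2.cvtColor(im,cv2.COLOR_BGR2HSV)
red=cv2.inRange(hsv,(0,150,60),(6,255,255))|cv2.inRange(hsv,(174,150,60),(180,255,255))
c=blob(red,(240,160,275,190)); print('side knob',cv2.boundingRect(c))
E
```

```text
blue ((381.9298400878906, 268.2580871582031), (51.72382354736328, 53.47612762451172), 155.7041778564453) [ 0.40516769 -0.24265128  0.062     ]
r 0.07447394116002722 0.00140160529076717
knob ((279.6513366699219, 159.90443420410156), (16.63588523864746, 18.678775787353516), 93.50032806396484) [array([0.66624065, 0.05722038, 0.29      ]), array([0.66367319, 0.05765715, 0.302     ])]
yel ((205.86622619628906, 263.07293701171875), (52.85836410522461, 54.33638000488281), 73.12439727783203) [0.416941   0.25583306 0.062     ]
side knob (249, 168, 17, 15)
```

View pics/hold.png

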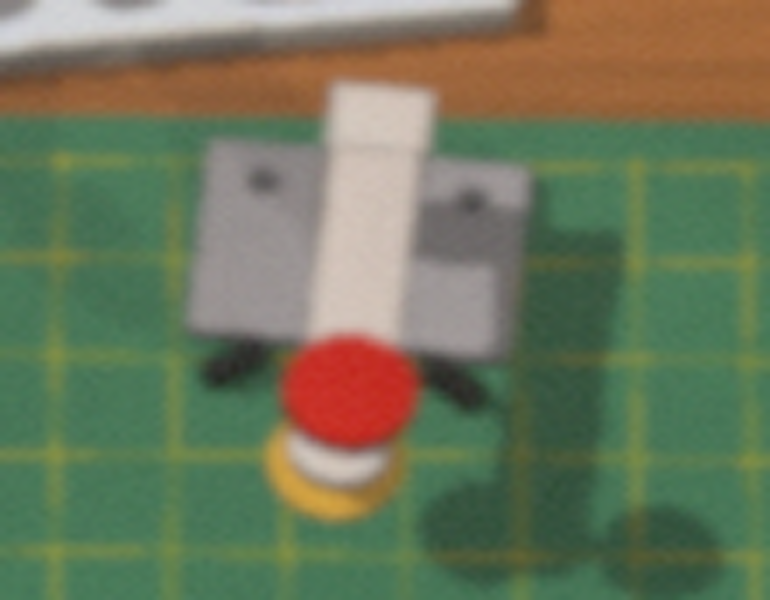

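The crop shows the foot's corners at about (259.6,118.3), (306,123.3), (301.4,154.7) and (256.9,150.3) in full-image pixels. The knob is at (280,160) and the stops are at about (263,155) and (296,158).

```bash
cat >> h.py <<'E'
def pose():
    s=telemetry.state(); q=s['ee_rot']; return np.array(s['ee_pos']),R.from_quat([q[1],q[2],q[3],q[0]]),s
def target(yaw,tilt):
    # tool z down; tool x along world heading yaw; tilt leans the top backwards (away from heading), fingertips ahead
    r=R.from_euler('z',yaw)*R.from_euler('x',np.pi)
    return r*R.from_euler('y',-tilt)
def inc(p,rot,p0=None,r0=None):
    a,b,_=pose()
    if p0 is not None: a=p0
    if r0 is not None: b=r0
    return np.round(b.inv().apply(np.array(p)-a)*1000,0),np.round((b.inv()*rot).as_rotvec(),3)
E
python3 - <<'E'
from h import *
s=snap('top')
P=[onz(s,u,v,.022)[:2] for u,v in((259.6,118.3),(306,123.3),(301.4,154.7),(256.9,150.3))]
for i in range(4):
    d=P[(i+1)%4]-P[i]; print(P[i],np.linalg.norm(d),np.degrees(np.arctan2(d[1],d[0])))
# arm centreline at top z=.19, column rear & tip
A=[onz(s,230+u/7,95+v/6,.192)[:2] for u,v in((381,147),(356,335))]; d=A[0]-A[1]; print('arm',A,np.degrees(np.arctan2(d[1],d[0])))
yaw=np.mean([np.arctan2(*(P[0]-P[3])[::-1]),np.arctan2(*(P[1]-P[2])[::-1]),np.arctan2(*(P[0]-P[1])[::-1])-np.pi/2, np.arctan2(d[1],d[0])])
print('yaw',np.degrees(yaw),'origin from foot',np.mean(P,0)-.131*np.array([np.cos(yaw),np.sin(yaw)]))
t=snap('side')
# knob triangulation
a,b=ray(s,279.65,159.5),ray(t,257.5,175); a/=np.linalg.norm(a);b/=np.linalg.norm(b)
c=s['xyz'];e=t['xyz'];x=np.linalg.lstsq(np.array([a,-b]).T,e-c,rcond=None)[0];print('knob tri',c+x[0]*a,e+x[1]*b)
M=pose()[1].as_matrix();print(M.round(3))
print(target(0,.15).as_matrix().round(3))
E
```

```text
[0.85021783 0.10825752] 0.14032812839705666 -95.62233134128451
[ 0.83646978 -0.03139553] 0.09741116427210571 171.75716604358314
[ 0.74006494 -0.0174298 ] 0.13343450201909027 84.85451915877645
[0.752032   0.11546699] 0.09845016401761016 -4.199503400984584
arm [array([0.79641196, 0.04140379]), array([0.71154324, 0.05057315])] -6.166414727461805
yaw -6.057770856536944 origin from foot [0.66442764 0.05754938]
knob tri [0.66904971 0.05692067 0.28156731] [0.66967642 0.05734783 0.28168639]
[[ 0.899 -0.438 -0.   ]
 [-0.438 -0.899 -0.001]
 [ 0.     0.001 -1.   ]]
[[ 0.989 -0.    -0.149]
 [-0.    -1.    -0.   ]
 [-0.149  0.    -0.989]]
```

```bash
sed -i "s/from_euler('y',-tilt)/from_euler('y',tilt)*R.from_euler('z',np.pi)/" h.py
python3 - <<'E'
from h import *
r=target(np.radians(73),.12); print(r.as_matrix().round(2))
for p in((.45,.25,.2),(.46,-.1,.2),(.371,-.355,.2)): print(inc(p,r))
E
```

```text
[[-0.29 -0.96  0.04]
 [-0.95  0.29  0.11]
 [-0.12 -0.   -0.99]]
(array([295., 178.,  31.]), array([ 0.085, -0.1  ,  1.412]))
(array([457., 488.,  31.]), array([ 0.085, -0.1  ,  1.412]))
(array([489., 756.,  31.]), array([ 0.085, -0.1  ,  1.412]))
```

drive_tool(increments=[[50,295,178,31,0.085,-0.1,1.412],[50,295,178,31,0.085,-0.1,1.412],[50,295,178,31,0.085,-0.1,1.412],[50,295,178,31,0.085,-0.1,1.412],[50,295,178,31,0.085,-0.1,1.412],[50,295,178,31,0.085,-0.1,1.412],[50,295,178,31,0.085,-0.1,1.412],[50,457,488,31,0.085,-0.1,1.412],[50,457,488,31,0.085,-0.1,1.412],[50,457,488,31,0.085,-0.1,1.412],[50,457,488,31,0.085,-0.1,1.412],[50,457,488,31,0.085,-0.1,1.412]])

```text
t: 1.3
ee_pos: [0.4409, 0.0861, 0.2031]
ee_rot: [0.049, -0.591, 0.804, 0.036]
ft_force: [2.7, -0.3, 0.0]
gripper_width: 0.585
finger_force: 0.0
```

```bash
python3 - <<'E'
from h import *
r=target(np.radians(73),.12); print(pose()[0],pose()[2]['gripper_width'])
for p in((.46,-.1,.2),(.371,-.355,.2)): print(inc(p,r))
E
```

```text
[0.44085732 0.08612163 0.20308775] 0.5851198636867151
(array([171., -74., -18.]), array([-0.001,  0.002, -0.006]))
(array([439., -65., -51.]), array([-0.001,  0.002, -0.006]))
```

drive_tool(increments=[[50,171,-74,-18,0,0,0],[50,171,-74,-18,0,0,0],[50,171,-74,-18,0,0,0],[50,171,-74,-18,0,0,0],[50,439,-65,-51,0,0,0],[50,439,-65,-51,0,0,0],[50,439,-65,-51,0,0,0],[50,439,-65,-51,0,0,0],[50,439,-65,-51,0,0,0],[50,439,-65,-51,0,0,0],[50,439,-65,-51,0,0,0],[50,439,-65,-51,0,0,0]])

```text
t: 2.3
ee_pos: [0.3714, -0.3585, 0.1995]
ee_rot: [0.047, -0.591, 0.804, 0.036]
ft_force: [-0.3, 2.7, -0.9]
gripper_width: 0.585
finger_force: 0.0
```

```bash
python3 - <<'E'
from h import *
s=snap('top','t1')
im=s['image'];hsv=cv2.cvtColor(im,cv2.COLOR_BGR2HSV)
r=target(np.radians(73),.12); print(pose()[0],pose()[2]['gripper_width'])
for p in((.371,-.355,.014),(.371+.294*.035,-.355+.956*.035,.014)): print(inc(p,r))
cv2.imwrite('pics/t1s.png',snap('side')['image'])
E
```

```text
[ 0.37243865 -0.35626576  0.19952057] 0.5852351403593543
(array([ 22.,   1., 184.]), array([ 0.002,  0.001, -0.006]))
(array([-13.,   1., 188.]), array([ 0.002,  0.001, -0.006]))
```

View pics/t1s.png

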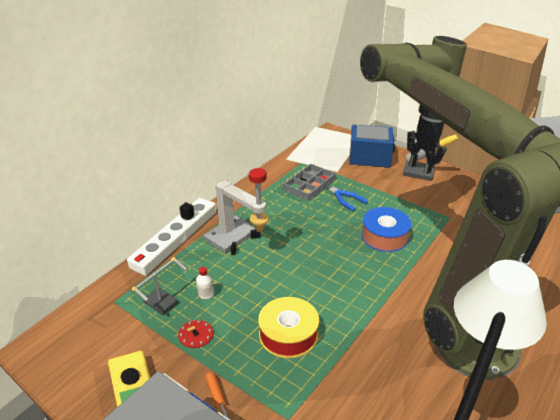

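The scene is clear: the gripper is to the right of the blue reel, and the holder with its raised cone is in plain view. Descending now.

drive_tool(increments=[[50,16,1,130,0,0,0],[50,16,1,130,0,0,0],[50,16,1,130,0,0,0],[50,16,1,130,0,0,0],[50,20,1,160,0,0,0],[50,22,1,175,0,0,0],[50,22,1,184,0,0,0],[50,22,1,184,0,0,0]])

```text
t: 3.07
ee_pos: [0.3733, -0.3521, 0.0149]
ee_rot: [0.048, -0.594, 0.802, 0.037]
ft_force: [-0.3, -0.1, -0.3]
gripper_width: 0.584
finger_force: 0.0
```

```bash
python3 - <<'E'
from h import *
r=target(np.radians(73),.12); p0,_,s=pose(); print(p0,s['ft_force'])
h=np.array([.295,.955,0])
for d in(.02,.04,.12,.2,.28,.35,.357): q=p0+h*d; q[2]=.014; print(d,inc(q,r))
E
```

```text
[ 0.37334807 -0.35213891  0.01488336] [-0.28968671 -0.06623265 -0.29063573]
0.02 (array([-20.,  -0.,   3.]), array([0.002, 0.001, 0.001]))
0.04 (array([-40.,  -0.,   6.]), array([0.002, 0.001, 0.001]))
0.12 (array([-119.,   -0.,   15.]), array([0.002, 0.001, 0.001]))
0.2 (array([-198.,   -1.,   25.]), array([0.002, 0.001, 0.001]))
0.28 (array([-278.,   -1.,   35.]), array([0.002, 0.001, 0.001]))
0.35 (array([-347.,   -1.,   43.]), array([0.002, 0.001, 0.001]))
0.357 (array([-354.,   -1.,   44.]), array([0.002, 0.001, 0.001]))
```

drive_tool(increments=[[50,-10,0,1,0,0,0],[50,-20,0,3,0,0,0],[50,-27,0,4,0,0,0],[50,-34,0,5,0,0,0],[50,-41,0,6,0,0,0],[50,-50,0,7,0,0,0],[50,-60,0,8,0,0,0],[50,-70,0,9,0,0,0],[50,-80,0,10,0,0,0],[50,-90,0,12,0,0,0],[50,-100,0,13,0,0,0],[50,-110,0,14,0,0,0]])

```text
t: 4.07
ee_pos: [0.4061, -0.2465, 0.015]
ee_rot: [0.048, -0.594, 0.802, 0.035]
ft_force: [-2.5, -4.4, 2.2]
gripper_width: 0.585
finger_force: 2.5
```

```bash
cat >> h.py <<'E'
def blue(s):
    im=s['image'];hsv=cv2.cvtColor(im,cv2.COLOR_BGR2HSV)
    m=cv2.inRange(hsv,(100,130,60),(125,255,255)); m[:,470:]=0; m[:, :60]=0
    c=max(cv2.findContours(m,cv2.RETR_EXTERNAL,cv2.CHAIN_APPROX_NONE)[0],key=cv2.contourArea)
    p=np.array([onz(s,*q[0],.062)[:2] for q in c])
    # robust circle, radius 74.5 mm
    from scipy.optimize import least_squares
    f=least_squares(lambda x:np.hypot(*(p-x).T)-.0745,p.mean(0),loss='soft_l1',f_scale=.002)
    return f.x,len(c),np.median(np.abs(f.fun))
E
python3 - <<'E'
from h import *
s=snap('top','t2'); print(pose()[0],blue(s)); snap('side','t2s')
E
```

```text
[ 0.40652434 -0.24495255  0.01479125] (array([ 0.5302378, -0.3093129]), 146, np.float64(0.02273357474172281))
```

View pics/t2s.png

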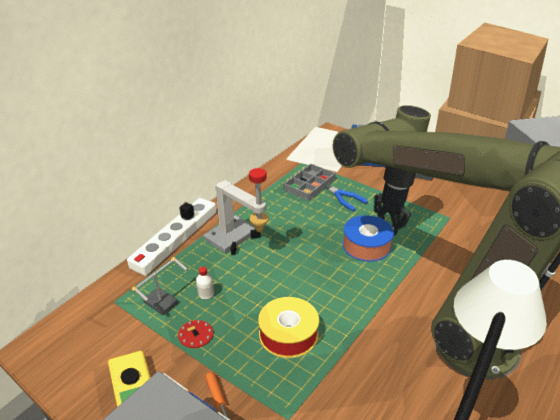

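The reel slides flat and is now at about (368,232) in the side view, with the fingers behind it. I'll track it in both views.

```bash
cat >> h.py <<'E'
def blue2(n,box):
    s=snap(n); im=s['image'];hsv=cv2.cvtColor(im,cv2.COLOR_BGR2HSV)
    m=cv2.inRange(hsv,(100,130,60),(125,255,255)); z=np.zeros_like(m); x0,y0,x1,y1=box; z[y0:y1,x0:x1]=m[y0:y1,x0:x1]
    c=max(cv2.findContours(z,cv2.RETR_EXTERNAL,cv2.CHAIN_APPROX_NONE)[0],key=cv2.contourArea)
    c=cv2.convexHull(c)
    p=np.array([onz(s,*q[0],.062)[:2] for q in c]); from scipy.optimize import least_squares
    f=least_squares(lambda x:np.hypot(*(p-x).T)-.0745,p.mean(0),loss='soft_l1',f_scale=.001)
    return f.x.round(4),len(c),np.median(np.abs(f.fun)).round(4)
E
python3 - <<'E'
from h import *
r=target(np.radians(73),.12); p0,_,s=pose()
print(blue2('side',(230,212,450,330)),blue2('top',(240,190,430,330)))
print(p0+.082*np.array([.292,.956,0]))
E
```

```text
(array([ 0.4318, -0.1648]), 28, np.float64(0.0005)) (array([ 0.5629, -0.3518]), 15, np.float64(0.0032))
[ 0.43021427 -0.16683068  0.01447185]
```

drive_tool(increments=[[50,-10,0,1,0,0,0],[50,-20,0,3,0,0,0],[50,-31,0,4,0,0,0],[50,-42,0,5,0,0,0],[50,-53,0,6,0,0,0],[50,-64,0,8,0,0,0],[50,-75,0,9,0,0,0],[50,-86,0,10,0,0,0],[50,-97,0,11,0,0,0],[50,-108,0,13,0,0,0],[50,-118,0,14,0,0,0],[50,-128,0,15,0,0,0]])

```text
t: 5.27
ee_pos: [0.443, -0.1229, 0.0144]
ee_rot: [0.048, -0.594, 0.803, 0.036]
ft_force: [-0.7, -2.1, -2.2]
gripper_width: 0.587
finger_force: 1.2
```

```bash
python3 - <<'E'
from h import *
p0,_,s=pose(); print(p0, blue2('side',(230,212,450,330))); print(p0+.082*np.array([.292,.956,0]))
E
```

```text
[ 0.44304895 -0.1228794   0.01444215] (array([ 0.4683, -0.0433]), 27, np.float64(0.0006))
[ 0.46699295 -0.0444874   0.01444215]
```

drive_tool(increments=[[50,-10,0,1,0,0,0],[50,-20,0,3,0,0,0],[50,-30,0,4,0,0,0],[50,-40,0,5,0,0,0],[50,-50,0,6,0,0,0],[50,-60,0,7,0,0,0],[50,-70,0,8,0,0,0],[50,-80,0,10,0,0,0],[50,-90,0,11,0,0,0],[50,-98,0,12,0,0,0],[50,-106,0,13,0,0,0],[50,-112,0,14,0,0,0]])

```text
t: 6.32
ee_pos: [0.4767, -0.0151, 0.0147]
ee_rot: [0.048, -0.594, 0.802, 0.036]
ft_force: [-1.4, -4.8, 2.1]
gripper_width: 0.585
finger_force: 2.4
```

```bash
python3 - <<'E'
from h import *
p0,_,s=pose(); b=blue2('side',(200,212,450,330))[0]; print(p0,b)
g=np.array([.666,.057]); d=g-b; th=np.arctan2(d[1],d[0]); h=d/np.linalg.norm(d); print(np.degrees(th),np.linalg.norm(d))
r=target(th,.12)
back=np.r_[p0[:2]-.06*np.array([.292,.956]),.03]
print(inc(back,R.from_quat(pose()[1].as_quat())),inc(np.r_[back[:2],.15],r)); q=b-.12*h
for z in(.15,.014): print(np.r_[q,z],inc(np.r_[q,z],r))
print(s['joint_positions'])
E
```

```text
[ 0.4766907  -0.01508483  0.01473248] [0.5017 0.0637]
-2.3351743461408483 0.1644365531139594
(array([ 58.,   0., -22.]), array([0., 0., 0.])) (array([  44.,    0., -142.]), array([1.580e-01, 1.000e-03, 1.306e+00]))
[0.38179965 0.06858942 0.15      ] (array([ -68.,  115., -128.]), array([1.580e-01, 1.000e-03, 1.306e+00]))
[0.38179965 0.06858942 0.014     ] (array([-51., 115.,   7.]), array([1.580e-01, 1.000e-03, 1.306e+00]))
[ 0.3133603  -0.24106869 -0.54196776 -0.10561799 -1.20272141 -0.57507761]
```

drive_tool(increments=[[50,20,0,-5,0,0,0],[50,50,0,-30,0,0,0],[50,50,0,-60,0,0,0],[50,44,0,-142,0.158,0,1.306],[50,44,0,-142,0.158,0,1.306],[50,44,0,-142,0.158,0,1.306],[50,-68,115,-128,0.158,0,1.306],[50,-68,115,-128,0.158,0,1.306],[50,-68,115,-128,0.158,0,1.306],[50,-68,115,-128,0.158,0,1.306],[50,-68,115,-128,0.158,0,1.306],[50,-68,115,-128,0.158,0,1.306]])

```text
t: 7.37
ee_pos: [0.3811, 0.0697, 0.1502]
ee_rot: [0.059, -0.17, 0.984, 0.012]
ft_force: [0.3, -0.0, -0.3]
gripper_width: 0.581
finger_force: 0.0
```

drive_tool(increments=[[50,0,0,0,0,0,0]])

```text
t: 7.45
ee_pos: [0.3811, 0.0701, 0.1501]
ee_rot: [0.059, -0.17, 0.984, 0.012]
ft_force: [0.8, 0.8, 0.3]
gripper_width: 0.582
finger_force: 0.0
```

```bash
python3 - <<'E'
from h import *
p0,_,s=pose(); b=blue2('side',(200,212,450,330))[0]; print(p0,b)
g=np.array([.666,.057]); d=g-b; th=np.arctan2(d[1],d[0]); h=d/np.linalg.norm(d); print(np.degrees(th),np.linalg.norm(d))
r=target(th,.12); q=b-.12*h
for z in(.15,.014): print(np.r_[q,z],inc(np.r_[q,z],r))
s=snap('side','t3')
E
```

```text
[0.3810707  0.07013591 0.15009437] [0.5021 0.0648]
-2.724650102249103 0.16408549600741687
[0.38223566 0.07050434 0.15      ] (array([-1.,  1.,  0.]), array([ 0.049, -0.001,  0.395]))
[0.38223566 0.07050434 0.014     ] (array([ 15.,   1., 135.]), array([ 0.049, -0.001,  0.395]))
```

View pics/t3.png

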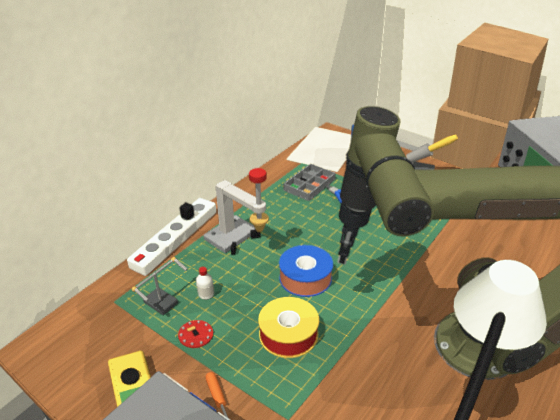

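The blue reel is at (306,265), staged in front of the holder, with the gripper behind it. I'll finish the turn and descend.

drive_tool(increments=[[50,-1,1,0,0.049,0,0.395],[50,-1,1,0,0.049,0,0.395],[50,-1,1,0,0.049,0,0.395],[50,10,1,90,0.049,0,0.395],[50,10,1,90,0.049,0,0.395],[50,12,1,110,0.049,0,0.395],[50,15,1,127,0.049,0,0.395],[50,15,1,135,0.049,0,0.395],[50,15,1,135,0.049,0,0.395]])

```text
t: 8.3
ee_pos: [0.3821, 0.0672, 0.0125]
ee_rot: [0.058, 0.026, 0.998, -0.004]
ft_force: [-0.2, -0.0, -0.0]
gripper_width: 0.587
finger_force: 0.0
```

```bash
python3 - <<'E'
from h import *
p0,_,s=pose(); b=blue2('side',(200,212,450,330))[0]; print(p0,b)
g=np.array([.666,.057]); d=g-b; th=np.arctan2(d[1],d[0]); h=d/np.linalg.norm(d); print(np.degrees(th),np.linalg.norm(d))
r=target(th,.12)
for k in(.0,.09,.164,.17): q=b-.082*h+k*h; print(k,np.r_[q,.014],inc(np.r_[q,.014],r))
E
```

```text
[0.38209203 0.06722049 0.01245564] [0.5021 0.0647]
-2.689770323150469 0.16408077279193933
0.0 [0.42019034 0.0685481  0.014     ] (array([-37.,   3.,   5.]), array([-0.004, -0.002, -0.005]))
0.09 [0.51009119 0.06432458 0.014     ] (array([-126.,    3.,   15.]), array([-0.004, -0.002, -0.005]))
0.164 [0.58400966 0.0608519  0.014     ] (array([-200.,    4.,   24.]), array([-0.004, -0.002, -0.005]))
0.17 [0.59000305 0.06057033 0.014     ] (array([-206.,    4.,   25.]), array([-0.004, -0.002, -0.005]))
```

drive_tool(increments=[[50,-14,3,2,0,0,0],[50,-26,3,3,0,0,0],[50,-33,3,4,0,0,0],[50,-40,3,5,0,0,0],[50,-49,3,6,0,0,0],[50,-59,3,7,0,0,0],[50,-69,3,8,0,0,0],[50,-79,3,9,0,0,0],[50,-89,3,10,0,0,0],[50,-99,3,12,0,0,0],[50,-109,3,13,0,0,0],[50,-119,3,14,0,0,0]])

```text
t: 9.35
ee_pos: [0.5035, 0.0651, 0.0157]
ee_rot: [0.059, 0.026, 0.998, -0.003]
ft_force: [-4.2, 0.2, 0.3]
gripper_width: 0.581
finger_force: 2.0
```

```bash
python3 - <<'E'
from h import *
p0,_,s=pose(); b=blue2('side',(180,205,450,330)); print(p0,b);b=b[0]
g=np.array([.666,.057]); d=g-b; th=np.arctan2(d[1],d[0]); h=d/np.linalg.norm(d); print(np.degrees(th),np.linalg.norm(d))
r=target(th,.12)
for k in(.0,np.linalg.norm(d)): q=b-.082*h+k*h; print(k,np.r_[q,.014],inc(np.r_[q,.014],r))
E
```

```text
[0.50347345 0.0651374  0.01566371] (array([0.5867, 0.0642]), 21, np.float64(0.0009))
-5.187914322258256 0.07962618915909518
0.0 [0.50503591 0.07161465 0.014     ] (array([0., 6., 2.]), array([ 0.003, -0.   ,  0.038]))
0.07962618915909518 [0.58433591 0.06441465 0.014     ] (array([-79.,   3.,  11.]), array([ 0.003, -0.   ,  0.038]))
```

drive_tool(increments=[[50,-7,0,1,0,0,0.01],[50,-14,0,2,0,0,0.02],[50,-21,0,3,0,0,0.03],[50,-28,0,4,0,0,0.04],[50,-35,0,5,0,0,0.04],[50,-42,1,6,0,0,0.04],[50,-49,1,7,0,0,0.04],[50,-55,2,8,0,0,0.04],[50,-60,2,9,0,0,0.04],[50,-64,3,9,0,0,0.04],[50,-68,3,10,0,0,0.04],[50,-72,3,10,0,0,0.04]])

```text
t: 10.4
ee_pos: [0.5752, 0.0642, 0.014]
ee_rot: [0.059, 0.046, 0.997, -0.002]
ft_force: [-4.6, -0.9, 1.2]
gripper_width: 0.59
finger_force: 2.4
```

```bash
python3 - <<'E'
from h import *
p0,_,s=pose(); print(p0,s['ft_force']); print(blue2('side',(180,205,450,330)))
snap('side','t4')
E
```

```text
[0.57522854 0.06418504 0.01398251] [-4.56268742 -0.88483721  1.19519285]
(array([0.6568, 0.0595]), 15, np.float64(0.0005))
```

View pics/t4.png

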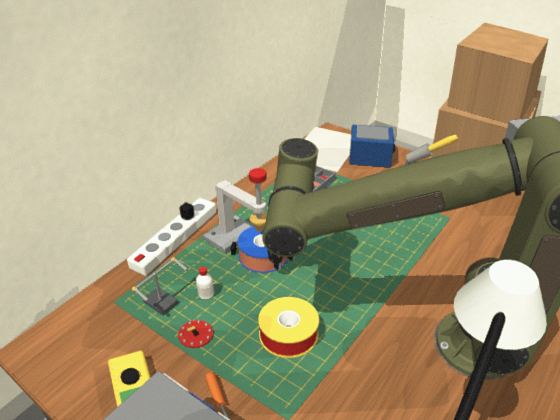

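The reel, at about (262,248), is partly under the cone, with roughly 9 mm to go. I'll creep up to the stops.

drive_tool(increments=[[50,-2,0,0,0,0,0],[50,-4,0,0,0,0,0],[50,-6,0,1,0,0,0],[50,-7,0,1,0,0,0],[50,-8,0,1,0,0,0]])

```text
t: 10.92
ee_pos: [0.5828, 0.0635, 0.0134]
ee_rot: [0.059, 0.046, 0.997, -0.002]
ft_force: [-6.0, 0.8, 4.4]
gripper_width: 0.587
finger_force: 3.3
```

drive_tool(increments=[[50,-1,0,0,0,0,0],[50,-2,0,0,0,0,0]])

```text
t: 11.08
ee_pos: [0.5848, 0.0634, 0.0134]
ee_rot: [0.059, 0.046, 0.997, -0.002]
ft_force: [-4.9, 0.6, 2.1]
gripper_width: 0.585
finger_force: 2.9
```

drive_tool(increments=[[50,-1,0,0,0,0,0],[50,-2,0,0,0,0,0]])

```text
t: 11.25
ee_pos: [0.5855, 0.0632, 0.0133]
ee_rot: [0.057, 0.046, 0.997, -0.002]
ft_force: [-16.1, 3.0, 8.9]
gripper_width: 0.585
finger_force: 8.4
```

drive_tool(increments=[[50,-1,0,0,0,0,0],[50,-2,0,0,0,0,0]])

```text
t: 11.42
ee_pos: [0.5857, 0.0631, 0.0133]
ee_rot: [0.055, 0.046, 0.997, -0.002]
ft_force: [-25.9, 6.3, 15.4]
gripper_width: 0.583
finger_force: 13.4
```

```bash
python3 - <<'E'
from h import *
p0,_,s=pose(); print(p0,s['ft_force']); print(blue2('side',(180,205,450,330)))
E
```

```text
[0.5857166  0.06313373 0.01326722] [-25.85546865   6.26357615  15.35922352]
(array([0.667, 0.059]), 15, np.float64(0.0005))
```

drive_tool(increments=[[50,4,0,0,0,0,0],[50,8,0,-1,0,0,0],[50,25,0,-3,0,0,0],[50,60,0,-7,0,0,0],[50,100,0,-12,0,0,0],[50,140,0,-17,0,0,0],[0,140,0,-60,0,0,0],[0,140,0,-100,0,0,0],[0,140,0,-140,0,0,0],[0,140,0,-180,0,0,0],[0,140,0,-180,0,0,0]])

```text
t: 12.38
ee_pos: [0.4323, 0.0782, 0.1859]
ee_rot: [0.066, 0.046, 0.997, 0.002]
ft_force: [0.0, 0.7, 0.0]
gripper_width: -0.004
finger_force: 0.0
```

```bash
python3 - <<'E'
from h import *
p0,_,s=pose(); print(p0,s['ft_force']); print(blue2('side',(180,205,450,330)))
r=target(np.radians(-6),0)
for p in((p0[0],.058,.37),(.6665,.0575,.37),(.6665,.0575,.32)): print(inc(p,r))
cv2.imwrite('pics/t5.png',cv2.resize(snap('side')['image'][160:280,180:340],None,fx=4,fy=4))
E
```

```text
[0.43225328 0.07823829 0.1859099 ] [0.03725416 0.66375695 0.01454599]
(array([0.6666, 0.0595]), 25, np.float64(0.0004))
(array([ -27.,  -19., -187.]), array([0.009, 0.127, 0.012]))
(array([-258.,    2., -157.]), array([0.009, 0.127, 0.012]))
(array([-252.,    2., -107.]), array([0.009, 0.127, 0.012]))
```

View pics/t5.png

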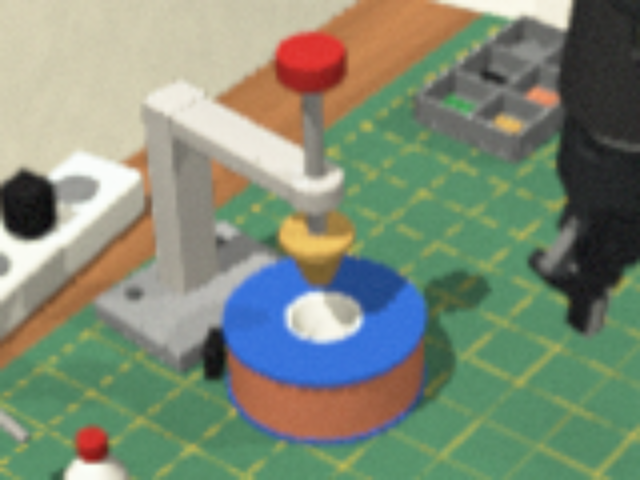

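The reel stands squarely against the stops, and the cone at crop (318,255) hangs over the bore at (324,317). Next I move over the knob.

drive_tool(increments=[[0,-27,-19,-187,0.009,0.127,0.012],[0,-27,-19,-187,0.009,0.127,0.012],[0,-27,-19,-187,0.009,0.127,0.012],[0,-27,-19,-187,0.009,0.127,0.012],[0,-27,-19,-187,0.009,0.127,0.012],[0,-258,2,-157,0.009,0.127,0.012],[0,-258,2,-157,0.009,0.127,0.012],[0,-258,2,-157,0.009,0.127,0.012],[0,-258,2,-157,0.009,0.127,0.012],[0,-258,2,-157,0.009,0.127,0.012],[0,-258,2,-157,0.009,0.127,0.012],[0,-258,2,-157,0.009,0.127,0.012]])

```text
t: 13.48
ee_pos: [0.6704, 0.0573, 0.3524]
ee_rot: [-0.01, 0.053, 0.999, -0.005]
ft_force: [0.6, 0.9, -2.6]
gripper_width: -0.001
finger_force: 0.0
```

```bash
python3 - <<'E'
from h import *
p0,_,s=pose(); print(p0,s['ft_force'])
r=target(np.radians(-6),0)
for p in((.6665,.0575,.31),(.6665,.0575,.222)): print(inc(p,r))
E
```

```text
[0.67042324 0.05725671 0.35237419] [ 0.56195621  0.93120859 -2.64015208]
(array([ 3.,  0., 42.]), array([-0.011, -0.02 , -0.002]))
(array([  1.,   1., 130.]), array([-0.011, -0.02 , -0.002]))
```

drive_tool(increments=[[0,3,0,10,-0.011,-0.02,0],[0,3,0,20,-0.011,-0.02,0],[0,3,0,30,-0.011,-0.02,0],[0,3,0,40,-0.011,-0.02,0],[0,3,0,40,-0.011,-0.02,0]])

```text
t: 13.9
ee_pos: [0.6624, 0.0573, 0.3179]
ee_rot: [0.003, 0.052, 0.999, 0.002]
ft_force: [0.0, -0.2, -0.4]
gripper_width: -0.002
finger_force: 0.0
```

```bash
python3 - <<'E'
from h import *
p0,_,s=pose(); print(p0,s['ft_force'])
r=target(np.radians(-6),0)
for p in((.6665,.0575,.28),(.6665,.0575,.222)): print(inc(p,r))
E
```

```text
[0.66238071 0.05725907 0.31793757] [ 0.01529118 -0.21311372 -0.41039899]
(array([-4.,  1., 38.]), array([ 0.004,  0.006, -0.   ]))
(array([-3.,  0., 96.]), array([ 0.004,  0.006, -0.   ]))
```

Now press, with the correction made before contact.

drive_tool(increments=[[0,-4,1,4,0.004,0.006,0],[0,-4,1,8,0.004,0.006,0],[0,-4,1,13,0.004,0.006,0],[0,-4,1,18,0.004,0.006,0],[0,-4,1,23,0.004,0.006,0],[0,-4,1,28,0.004,0.006,0],[0,-4,1,33,0.004,0.006,0],[0,-4,1,38,0.004,0.006,0],[0,-4,1,43,0.004,0.006,0],[0,-4,1,48,0.004,0.006,0]])

```text
t: 14.73
ee_pos: [0.6674, 0.0579, 0.274]
ee_rot: [0.003, 0.052, 0.999, 0.0]
ft_force: [-1.7, -0.0, 3.5]
gripper_width: -0.001
finger_force: 1.7
```

```bash
python3 - <<'E'
from h import *
p0,_,s=pose(); print(p0,s['ft_force'],blue2('side',(180,205,450,330)))
r=target(np.radians(-6),0)
print(inc((.6665,.0575,.222),r))
cv2.imwrite('pics/t6.png',cv2.resize(snap('side')['image'][130:280,180:340],None,fx=4,fy=4))
E
```

```text
[0.66735293 0.05786546 0.27404118] [-1.73203519 -0.00677439  3.4659896 ] (array([0.6665, 0.0594]), 25, np.float64(0.0006))
(array([ 1., -1., 51.]), array([ 0.001,  0.004, -0.   ]))
```

View pics/t6.png

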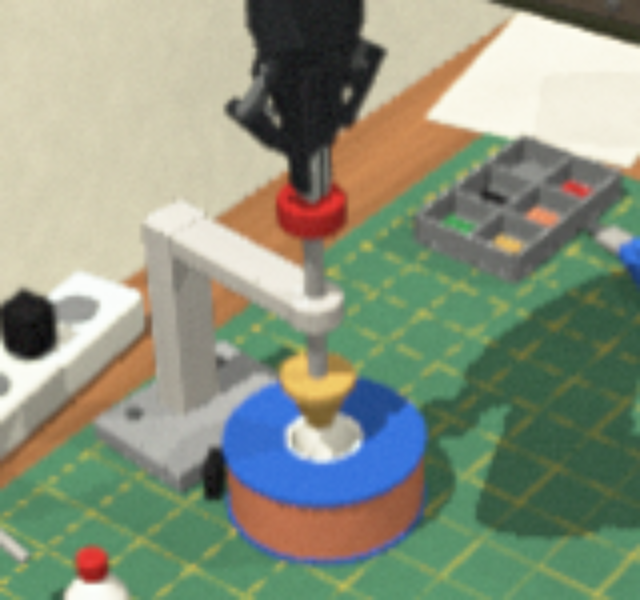

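The fingers sit centred on the knob at crop (312,200), and the cone is starting into the bore at (322,430). Pressing on.

drive_tool(increments=[[0,0,0,4,0,0,0],[0,0,0,9,0,0,0],[0,0,0,13,0,0,0],[0,0,0,18,0,0,0],[0,0,0,22,0,0,0],[0,0,0,27,0,0,0],[0,0,0,31,0,0,0],[0,0,0,36,0,0,0],[0,0,0,40,0,0,0],[0,0,0,44,0,0,0],[0,0,0,47,0,0,0]])

```text
t: 15.75
ee_pos: [0.6677, 0.0579, 0.2263]
ee_rot: [0.002, 0.052, 0.999, 0.0]
ft_force: [-2.3, -0.2, 3.0]
gripper_width: 0.001
finger_force: 1.6
```

drive_tool(increments=[[0,0,0,1,0,0,0],[0,0,0,2,0,0,0],[0,0,0,3,0,0,0]])

```text
t: 16.0
ee_pos: [0.6679, 0.0579, 0.224]
ee_rot: [0.003, 0.052, 0.999, 0.0]
ft_force: [-2.7, -1.5, 3.2]
gripper_width: -0.001
finger_force: 1.6
```

drive_tool(increments=[[0,0,0,1,0,0,0],[0,0,0,2,0,0,0],[0,0,0,2,0,0,0]])

```text
t: 16.25
ee_pos: [0.6679, 0.0579, 0.2227]
ee_rot: [0.003, 0.052, 0.999, 0.0]
ft_force: [-3.1, -0.9, 4.3]
gripper_width: -0.002
finger_force: 2.5
```

drive_tool(increments=[[0,0,0,1,0,0,0],[0,0,0,1,0,0,0]])

```text
t: 16.42
ee_pos: [0.6679, 0.0579, 0.2225]
ee_rot: [0.003, 0.052, 0.999, 0.0]
ft_force: [-4.5, 0.9, 8.1]
gripper_width: 0.002
finger_force: 3.6
```

drive_tool(increments=[[0,0,0,1,0,0,0],[0,0,0,2,0,0,0]])

```text
t: 16.58
ee_pos: [0.6679, 0.0578, 0.2221]
ee_rot: [0.004, 0.052, 0.999, 0.0]
ft_force: [-8.1, 1.7, 15.9]
gripper_width: -0.002
finger_force: 7.7
```

drive_tool(increments=[[0,0,0,1,0,0,0],[0,0,0,1,0,0,0]])

```text
t: 16.75
ee_pos: [0.6679, 0.0578, 0.2221]
ee_rot: [0.005, 0.052, 0.999, 0.0]
ft_force: [-8.5, 0.6, 14.9]
gripper_width: 0.002
finger_force: 7.4
```

drive_tool(increments=[[0,0,0,-3,0,0,0],[0,0,0,-8,0,0,0],[0,0,0,-30,0,0,0],[0,0,0,-60,0,0,0],[0,40,0,-80,0,0,0],[0,80,0,-80,0,0,0],[0,120,0,-80,0,0,0],[0,160,0,-80,0,0,0],[0,190,0,-80,0,0,0],[0,190,0,-80,0,0,0],[0,190,0,-80,0,0,0]])

```text
t: 17.67
ee_pos: [0.4778, 0.0783, 0.2979]
ee_rot: [0.004, 0.052, 0.999, 0.001]
ft_force: [0.3, 0.1, -0.8]
gripper_width: 0.0
finger_force: 0.0
```

```bash
python3 - <<'E'
from h import *
p0,_,s=pose(); print(p0,s['ft_force'],blue2('side',(180,205,450,330)))
cv2.imwrite('pics/t7.png',cv2.resize(snap('side')['image'][150:300,160:350],None,fx=4,fy=4,interpolation=cv2.INTER_CUBIC))
E
```

```text
[0.47779558 0.07827307 0.29785528] [ 0.31165157  0.12307643 -0.82572607] (array([0.6665, 0.0593]), 24, np.float64(0.0006))
```

View pics/t7.png

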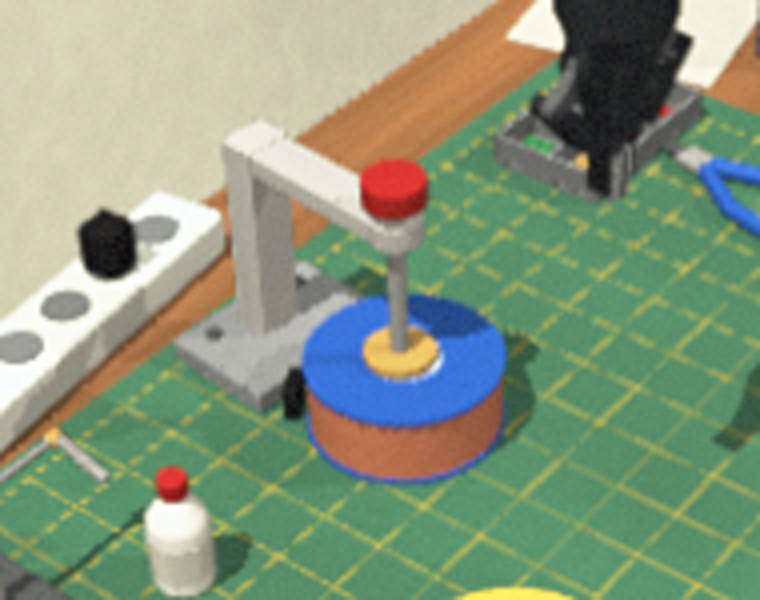

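The cone is down in the bore, with the collar at crop (401,353) on the reel's face. A thin white sliver shows at (440,362), so I'll check numerically how well it is seated.

```bash
cat > chk.py <<'E'
from h import *
from scipy.optimize import least_squares
s=snap('side'); im=s['image'][150:300,160:350]; hsv=cv2.cvtColor(im,cv2.COLOR_BGR2HSV)
g=cv2.inRange(hsv,(15,90,110),(30,255,255)); g[:75]=0; g[105:]=0; g[:,:80]=0; g[:,120:]=0
n,l,st,_=cv2.connectedComponentsWithStats(g); print(st[1:].tolist())
c=cv2.convexHull(cv2.findNonZero(g))[:,0]+[160,150]
def fit(pts,z,r):
    p=np.array([onz(s,*q,z)[:2] for q in pts]); f=least_squares(lambda x:np.hypot(*(p-x).T)-r,p.mean(0),loss='soft_l1',f_scale=.001); return f.x,np.median(abs(f.fun))
mid=(c[:,1].min()+c[:,1].max())/2
gc,e=fit(c[c[:,1]<=mid],.070,.027); low,e2=fit(c[c[:,1]>=mid],.062,.027)
b=blue2('side',(180,205,450,330))[0]
a=(b-s['xyz'][:2]); a/=np.linalg.norm(a); n=np.array([-a[1],a[0]])
print('collar top',gc,e,'collar bottom',low,e2,'reel',b)
for k in(gc,low): print('away, left mm',(k-b)@a*1e3,(k-b)@n*1e3)
w=cv2.inRange(hsv,(0,0,170),(180,60,255)); print('white px near mouth',cv2.countNonZero(w[80:100,85:120]))
r=target(np.radians(-6),0); p0,_,q=pose(); print(inc((.6665,.0575,.29),r),inc((.6665,.0575,.232),r))
E
python3 chk.py
```

```text
[[91, 82, 18, 12, 151]]
collar top [0.66689825 0.0632544 ] 0.00021218760457407046 collar bottom [0.67315886 0.05577756] 0.0005174980231860242 reel [0.6666 0.0593]
away, left mm -2.8386887770198928 2.7691255626644984
away, left mm 6.9131397867973945 2.7630857568466793
white px near mouth 14
(array([-188.,   -1.,    7.]), array([ 0.   ,  0.004, -0.001])) (array([-188.,   -1.,   65.]), array([ 0.   ,  0.004, -0.001]))
```

drive_tool(increments=[[0,-40,0,0,0,0,0],[0,-80,0,0,0,0,0],[0,-120,0,0,0,0,0],[0,-160,0,0,0,0,0],[0,-188,-1,0,0,0.004,0],[0,-188,-1,30,0,0.004,0],[0,-188,-1,55,0,0.004,0],[0,-188,-1,68,0,0.004,0],[0,-188,-1,72,0,0.004,0],[0,-187,-1,75,0,0.004,0],[0,-187,-1,76,0,0.004,0],[0,-187,-1,76,0,0.004,0]])

```text
t: 18.87
ee_pos: [0.6657, 0.0567, 0.2222]
ee_rot: [0.001, 0.053, 0.999, 0.0]
ft_force: [2.1, 0.0, 2.0]
gripper_width: -0.002
finger_force: 1.3
```

drive_tool(increments=[[0,1,0,1,0,0,0],[0,1,0,2,0,0,0],[0,2,0,3,0,0,0],[0,2,0,3,0,0,0]])

```text
t: 19.2
ee_pos: [0.6649, 0.0569, 0.2222]
ee_rot: [0.004, 0.053, 0.999, 0.001]
ft_force: [6.4, -1.8, 9.1]
gripper_width: -0.003
finger_force: 4.0
```

drive_tool(increments=[[0,-1,0,1,0,0,0],[0,-1,0,2,0,0,0],[0,-1,0,2,0,0,0]])

```text
t: 19.45
ee_pos: [0.665, 0.0569, 0.2221]
ee_rot: [0.004, 0.052, 0.999, 0.001]
ft_force: [-1.0, 0.4, 14.8]
gripper_width: -0.001
finger_force: 7.7
```

drive_tool(increments=[[0,0,0,1,0,0,0],[0,0,0,1,0,0,0]])

```text
t: 19.62
ee_pos: [0.665, 0.0569, 0.2221]
ee_rot: [0.005, 0.052, 0.999, 0.001]
ft_force: [-2.1, 0.6, 17.9]
gripper_width: -0.001
finger_force: 9.1
```

The knob top reads 0.222 m under an almost purely vertical 18 N, which is the height it must have with the collar flush. Retreating, then a check and hand-in.

drive_tool(increments=[[0,0,0,-4,0,0,0],[0,0,0,-10,0,0,0],[0,0,0,-35,0,0,0],[0,0,0,-65,0,0,0],[0,40,0,-80,0,0,0],[0,80,0,-80,0,0,0],[0,120,0,-80,0,0,0],[0,160,0,-80,0,0,0],[0,190,0,-80,0,0,0],[0,190,0,-80,0,0,0],[0,190,0,-80,0,0,0],[0,190,0,-80,0,0,0]])

```text
t: 20.62
ee_pos: [0.4747, 0.0775, 0.2954]
ee_rot: [0.0, 0.052, 0.999, 0.0]
ft_force: [0.4, 0.2, 0.8]
gripper_width: 0.002
finger_force: 0.0
```

```bash
python3 chk.py && python3 - <<'E'
from h import *
print(pose()[2]['ft_force'],job.close_job())
E
```

```text
[[91, 82, 18, 12, 151]]
collar top [0.66689049 0.06375959] 0.00039221013772848534 collar bottom [0.67180057 0.05605305] 0.0003380826561534579 reel [0.6667 0.0593]
away, left mm -3.2948642586175776 3.0113273056324252
away, left mm 5.765246361395767 1.8222003613030708
white px near mouth 14
(array([-192.,    0.,    5.]), array([-0.   , -0.001, -0.001])) (array([-192.,    0.,   63.]), array([-0.   , -0.001, -0.001]))
the job is handed in; nothing more can be done
[0.32937763 0.03372117 0.47281277] None
```

The blue reel is mounted and the job is handed in at about 21 s: the knob pressed down to 0.222 m, its height with the collar flush, though the camera was too coarse to confirm that (collar read 2–3 mm off-centre), and I planned the moves clear of the other items without re-measuring them.

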